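Step the calibration turntable on by one hole and take the reading

ROBOT

A 6-joint arm with a two-finger parallel gripper is mounted at the origin on the work surface. World frame = base frame: x ahead of the robot, y to its left, z up, the work surface at z = 0. Lengths are in m, angles in degrees, forces in N, time in s.
With the tool pointing down it reaches from about 0.35 to 0.85 m from the base axis. Payload 8.1 kg.
Tool frame: the origin (TCP) lies between the finger pads; the fingertips stand robot.finger_overhang ahead of it and the grasp point (between the pads) lies 8 mm behind it (robot.finger_overhang is the distance from the TCP to the fingertips, in m); z points along the fingers, y is the line along which they close (so a half turn about z gives the same grasp; the last joint's range is limited). The gripper opens to 93 mm and grips with 3 to 60 N. Pads are 15 mm wide; open, the fingers measure 128 mm over their backs; the gripper's body (75 mm by 188 mm) begins 65 mm behind the grasp point.
Start: joints at [70.164, 7.471, 85.268, -0, 87.261, -4.893], TCP at [0.155, 0.58, 0.23] pointing down, gripper open.
Joint ranges: [-169.43, 169.43], [-51.17, 129.36], [1.28, 143.12], [-76.62, 256.62], [0, 156.53], [-152.29, 152.29]. Speed limits (degrees/s): [136.94, 136.94, 159.86, 180, 180, 180].

INTERFACE

Orientations are given as [roll, pitch, yaw] about the fixed x, y, z axes, in that order (R = Rz(yaw) Ry(pitch) Rx(roll)).
In Python, from station import robot gives the robot as it stands. The module is installed in compiled form; this text tells all that it offers.
- The arm moves only by the shell command python3 -m jog 'ROWS' [FORCE]. ROWS is JSON, a list of rows, each a list of 7 numbers: the shift along the tool's x, y, z in m, then the turn, a rotation vector about the tool's x, y, z in rad, then the finger opening in m, from 0 to 0.093. In form: [[tx, ty, tz, wx, wy, wz, fingers], ...]. A call has 1 to 10 rows; each row is the pose to reach, as a shift and turn from the pose commanded when the call began, along the tool's axes at that moment; what a row does not reach only later rows make up. A row lasts 1/8 s, in which the tool goes at most 62.5 mm and 10.7 degrees, less where a joint would pass 70% of its speed; a pose out of reach is approached as far as the arm can. A call with a gripper value outside its range is refused whole. The fingers move at their own pace and stop on an object; FORCE is the grip in N (left out, the last holds). Time passes only in rows, so rows that repeat a pose let the fingers close. It gives the time, the measured TCP pose, the force, the opening and the grip force at its end, in the units of the state.
- robot.get_obs(): the state, without advancing time (a new reading comes with each control period).
- robot.read_camera(name): name is "side" or "top" or "wrist"; returns a dict with "frame" (384x512x3 uint8, red, green, blue), "range_z" (384x512 float32, m along the optical axis (not along the pixel's ray), 0 where there is no reading), "fx", "fy", "cx", "cy" (pixels), "xyz" and "orientation" of the camera in the world. Camera axes: x right, y down, z forward; pixel columns grow to the right and rows downward; lengths in m; the calibration is good to about 2 mm. A picture is of the moment at which its call begins.
- robot.hand_in(): hands the job in; it is judged then, once.
Trained networks look in the newest picture that a camera, given by its name, has taken for a name from the list of things; names that differ only in an ending like _2 or _b are one class to them, and where a whole thing is asked for, a point or a joint stands for the part that bears it (a point fixed in the world has none). Each returns a list of dicts, best first, with "score" (0 to 1); they miss things now and then, are a little off and sometimes report something else, mostly with a low value. They report only what shows in the picture. A call takes as long as a camera call. They do not tell look-alikes from the thing itself.
- robot.spot_in(label, camera): "at" ([x, y, z] in m, in world coordinates, good to about 4 mm: the middle of the surface that is visible of it).
- robot.tip_of(label, camera): "at" ([x, y, z] in m, in world coordinates, good to about 4 mm: a listed point, or the origin of a listed thing).
The state is a dict: "t": time; "joint_pos": joint angles; "dq": joint speeds; "joint_efforts": joint torques, N m; "tool_pos": TCP position; "eef_rot": TCP orientation; "contact_force": force on the tool from outside, world axes, zero at the start; "wrist_torque": the same for the moment, N m; "opening": finger opening in m; "finger_force": force on a finger pad.
Only numpy, scipy, OpenCV 4.12 (cv2) and the standard library are available. Lean on these libraries where they do the work, as an engineer would, in place of code of your own. Each camera call takes 0.05 s, during which the arm holds its last target. There are 200 camera calls.

TASK

The unit on the indexing turntable is calibrated angle by angle. With a fingertip press the red indexing plunger down and swing the table clockwise (seen from above) to the very next hole, letting the plunger spring back up so that its pin locks there; then press the green key fully down and let it go to take the reading. Nothing is to be gripped or lifted: do not touch the unit on the table, leave everything else on the bench where it is, do not press the key before the table is locked at the new hole, and finish clear of everything.

Things in the scene. Friction and masses are not known exactly. Their poses are not given: they have to be found in the camera images.
- table_axis (a point): Point on the upright axis of the indexing turntable, at the level of the round aluminium platter's top, 75 mm above the bench. Platter 200 mm across; below it a fixed steel index plate 260 mm across (top 57 mm above the bench) with 12 round black holes, one every 30 degrees. The whole indexer is bolted down; the point's axes are those of the fixed base: its -x axis points towards the hole that the pin is in at the start.
- turntable (a joint): Angle of the turntable in rad: about 0 at the start (pin in its first hole, with up to 0.018 rad of free play either way, a little more if pushed hard), growing as the table turns clockwise seen from above; the next hole clockwise is at 0.5236 rad (30 degrees). It turns with a light, steady drag (about 1 to 2 N pushed at the plunger) and stays where it is left, but while the pin is in a hole it is locked.
- plunger (a joint): How far the indexing plunger is pressed down, in m: 0 is fully up with the pin in a hole; the table is free from about 0.008; the stop is at 0.012. Spring-loaded: about 4 N to start, 9 N at the stop. Let go between holes it stays down (at about 0.008), its pin sliding under the plate, and it springs up by itself when the next hole comes over it; its round nose finds the hole from up to about 3 mm off.
- plunger_top (a point): Centre of the flat top of the red mushroom knob (42 mm across, 14 mm high) of the indexing plunger; 114 mm above the bench when up; z points up. It stands on the end of the dark steel index arm (30 mm wide, top 76 mm above the bench), 146 mm from the table axis, and swings round with the table. It is pressed straight down; the fingertip's friction on it is enough to carry the table round.
- unit: Unit under calibration, a gold-coloured perforated metal box 112 x 84 mm clamped in the middle of the turntable and turning with it, its top 138 mm above the bench (sockets to 144 mm). Origin at the middle of its underside, on the table axis, 75 mm above the bench. Must not be touched.
- key_top (a point): Centre of the top of the green round key (36 mm across) on a fixed cream box 84 x 100 x 40 mm; 58 mm above the bench, standing 6 mm out of its black collar (52 mm across). Pressed straight down. The box may stand to the left or the right of the turntable, a grey box with jack sockets on the other side.
- key (a joint): How far the green key is pressed, in m: 0 up, stop at 0.006; about 5 N fully down; it springs back.
- mouse: Black and grey computer mouse, loose, 104 x 62 x 32 mm, origin under its centre. Leave alone.
- screwdriver: Screwdriver with red handle, loose, 160 mm long, lying. Leave alone.
- red_tub: Red plastic tub, loose, 90 mm across, 40 mm high. Leave alone.
- white_tub: White plastic tub, loose, 90 mm across, 40 mm high. Leave alone.
- adapter: Brass and steel coaxial adapter standing upright, loose, 22 mm across, 34 mm high. Leave alone.
- dust_cap: Orange plastic dust cap, loose, 30 mm across, 22 mm high. Leave alone.
Not all that is in view belongs to the job. Leave any pink or yellow look-alike of the part that bears key_top alone.

How it is judged:
By the outcome, as a careful person would: the job done as asked, in the order asked, and still so for the second after the job is handed in, with the robot touching nothing.
It also fails if it takes over 53 s, if anything falls off the work surface, if the arm or the gripper's body presses on something with over 40 N, if the wrist force passes 120 N, or if a joint passes its speed limit or range.

## Working session

There is one attempt and no reset: what is moved stays moved. The work goes in short steps, Python scripts to look and compute and a shell command to move; the robot and the scene stay as the last step left them, time stands still between calls to the robot, and variables do not carry over. Pictures are saved under pics/ and viewed, at most 10 in all, crops included, and the job is handed in when it is done.

```bash
mkdir -p pics
python3 - <<'E'
from station import robot
import cv2,numpy as np
ims=[]
for c in ("top","side"):
    r=robot.read_camera(c); ims.append(r["frame"]); print(c,r["xyz"],r["orientation"],r["fx"])
    for l in ("table_axis","plunger_top","key_top","unit","mouse","adapter","dust_cap","red_tub","white_tub","screwdriver"):
        print(l,[(np.round(d["at"],3).tolist(),round(d["score"],2)) for d in robot.tip_of(l,c)[:3]])
cv2.imwrite("pics/top.png",cv2.cvtColor(ims[0],cv2.COLOR_RGB2BGR))
cv2.imwrite("pics/side.png",cv2.cvtColor(ims[1],cv2.COLOR_RGB2BGR))
o=robot.get_obs();print(o); print(robot.finger_overhang)
E
```

```text
top [ 0.2138041  -0.05865031  1.47009707] [-168.12113424    0.24492733  -85.20777464] 427.09550288732487
table_axis [([0.622, 0.088, 0.069], 0.89)]
plunger_top [([0.478, 0.093, 0.117], 0.65)]
key_top [([0.255, -0.314, 0.06], 0.57), ([0.438, -0.358, 0.064], 0.46), ([0.488, -0.53, 0.064], 0.4)]
unit [([0.62, 0.087, 0.075], 0.78)]
mouse [([0.632, 0.418, -0.002], 0.98)]
adapter [([0.387, 0.154, -0.001], 0.38)]
dust_cap [([0.405, -0.196, -0.001], 0.61)]
red_tub [([0.709, 0.303, -0.0], 0.89)]
white_tub [([0.712, -0.308, 0.003], 0.55), ([0.389, 0.15, -0.001], 0.51)]
screwdriver [([0.629, -0.424, 0.0], 0.57)]
side [-0.06602792 -0.92435034  0.81617659] [-124.52543443    1.24795071  -33.155903  ] 458.3367813483507
table_axis [([0.62, 0.089, 0.075], 0.67)]
plunger_top [([0.403, -0.196, -0.001], 0.61), ([0.48, 0.087, 0.114], 0.43)]
key_top [([0.252, -0.312, 0.063], 0.54), ([0.485, -0.527, 0.061], 0.52), ([0.556, -0.151, 0.061], 0.5)]
unit [([0.623, 0.084, 0.078], 0.56)]
mouse [([0.629, 0.424, -0.001], 0.57)]
adapter [([0.396, 0.151, -0.002], 0.41)]
dust_cap [([0.4, -0.195, -0.002], 0.41), ([0.62
[... 179 characters left out ...]
 0.88)]
{'t': 1.1, 'joint_pos': array([ 7.01653605e+01,  7.47222661e+00,  8.52683253e+01, -1.52971032e-03,
        8.72595314e+01, -4.89298827e+00]), 'dq': array([ 0.01054407, -0.01086846, -0.05967215,  0.05533392, -0.10359739,
        0.02080132]), 'joint_efforts': array([ 1.00363918e-04, -5.59766865e+01, -4.92067122e+01,  7.69561948e-02,
        2.26140482e-02, -1.29704887e-05]), 'tool_pos': array([0.15469127, 0.57972499, 0.22961912]), 'eef_rot': array([-1.79999787e+02,  1.51529150e-03,  1.65058422e+02]), 'contact_force': array([ 0.96475972,  0.67754998, -0.05741948]), 'wrist_torque': array([ 0.08032305, -0.0309677 ,  0.00446057]), 'finger_force': 0.0, 'opening': 0.09269345246456875}
0.011
```

View pics/top.png

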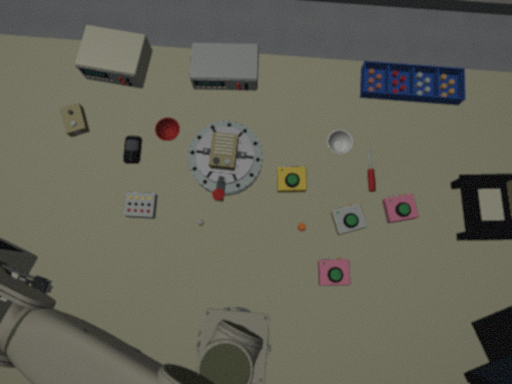

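View pics/side.png

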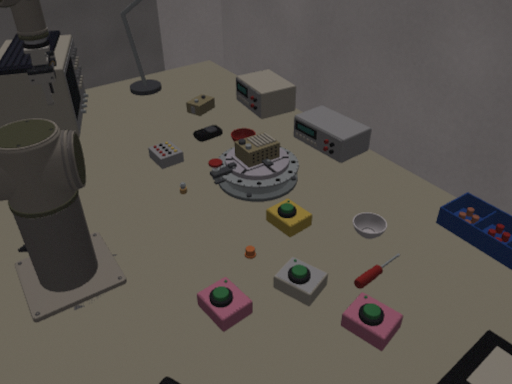

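The top view shows the turntable at px (225,157) and the red knob at (219,193). The cream box with the green key is at (350,219), right of the table, so key_top is about (0.437,-0.356). The pink and yellow boxes are look-alikes. Clockwise swings the knob towards +y. I'll move above the knob first.

```bash
python3 -m jog '[[-0.044,-0.039,0,0,0,-0.026,0],[-0.088,-0.078,0,0,0,-0.052,0],[-0.132,-0.117,0,0,0,-0.078,0],[-0.176,-0.156,0,0,0,-0.104,0],[-0.22,-0.195,0,0,0,-0.13,0],[-0.264,-0.233,0,0,0,-0.156,0],[-0.308,-0.272,0,0,0,-0.182,0],[-0.352,-0.311,0,0,0,-0.208,0],[-0.396,-0.35,0,0,0,-0.234,0],[-0.44,-0.389,0,0,0,-0.261,0]]'
python3 -m jog '[[0,0,0,0,0,0,0],[0,0,0,0,0,0,0],[0,0,0,0,0,0,0]]'
python3 - <<'E'
from station import robot
import cv2,numpy as np
for c in ("wrist","side","top"):
    r=robot.read_camera(c)
    if c=="wrist": cv2.imwrite("pics/w1.png",cv2.cvtColor(r["frame"],cv2.COLOR_RGB2BGR)); print(r["xyz"],r["orientation"])
    for l in ("table_axis","plunger_top","unit"):
        print(c,l,[(np.round(d["at"],4).tolist(),round(d["score"],2)) for d in robot.tip_of(l,c)[:2]])
    # red knob top from depth
    f=r["frame"].astype(int);z=r["range_z"]
    v,u=np.nonzero((f[...,0]>110)&(f[...,1]<70)&(f[...,2]<70)&(z>0))
    from scipy.spatial.transform import Rotation as R
    p=np.c_[(u-r["cx"])/r["fx"],(v-r["cy"])/r["fy"],np.ones(len(u))]*z[v,u][:,None]
    w=R.from_euler("xyz",r["orientation"],degrees=True).apply(p)+r["xyz"]
    m=(abs(w[:,2]-.114)<.006)&(np.hypot(w[:,0]-.48,w[:,1]-.09)<.06)
    if m.any(): print(c,m.sum(),w[m].min(0),w[m].max(0),w[m].mean(0))
E
```

```text
t: 2.35
tool_pos: [0.4804, 0.0886, 0.23]
eef_rot: [180.0, 0.1, -179.9]
contact_force: [0.5, 0.5, -0.4]
opening: 0.0013
finger_force: 0.0
t: 2.72
tool_pos: [0.479, 0.0915, 0.2297]
eef_rot: [180.0, -0.0, -179.9]
contact_force: [-0.7, 0.2, 0.1]
opening: 0.0002
finger_force: 0.0
[0.39816005 0.09098781 0.3861828 ] [ 1.63173564e+02 -4.56669304e-02  9.00674316e+01]
wrist table_axis [([0.6231, 0.0834, 0.0755], 0.33)]
wrist plunger_top [([0.4745, 0.0859, 0.1161], 0.58)]
wrist unit [([0.6225, 0.0844, 0.0749], 0.81), ([0.7118, 0.3039, -0.0002], 0.31)]
wrist 1682 [0.45510678 0.06939497 0.11141421] [0.49559583 0.1097998  0.1167401 ] [0.47444244 0.08941754 0.11406908]
side table_axis [([0.623, 0.0873, 0.0757], 0.83)]
side plunger_top [([0.4774, 0.0855, 0.1188], 0.65), ([0.6195, 0.0876, 0.0759], 0.46)]
side unit [([0.6237, 0.0842, 0.0769], 0.91)]
top table_axis [([0.6202, 0.0925, 0.0696], 0.8)]
top plunger_top [([0.4799, 0.0907, 0.118], 0.54), ([0.6303, 0.4212, 0.0006], 0.33)]
top unit [([0.6192, 0.0891, 0.0745], 0.63)]
top 10 [0.46559055 0.09692175 0.11079767] [0.47817193 0.10424211 0.11974335] [0.4720146  0.10144898 0.11473606]
```

View pics/w1.png

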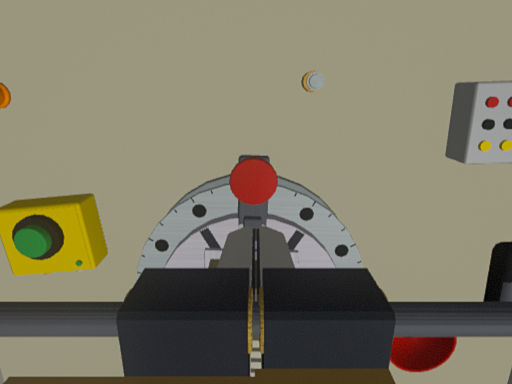

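The wrist view shows the knob at px (253,181) and the holes either side of it, with the next one clockwise at (306,213). I'll locate the holes and descend to just above the knob.

```bash
python3 - <<'E'
from station import robot
import cv2,numpy as np
from scipy.spatial.transform import Rotation as R
r=robot.read_camera("wrist"); g=r["frame"].max(2)
n,lab,st,ce=cv2.connectedComponentsWithStats((g<45).astype('uint8'))
for i in range(1,n):
    a=st[i,4]
    if 60<a<400 and 195<ce[i][1]<265 and 140<ce[i][0]<365:
        u,v=ce[i]
        d=R.from_euler("xyz",r["orientation"],degrees=True).apply([(u-r["cx"])/r["fx"],(v-r["cy"])/r["fy"],1])
        w=r["xyz"]+d*(.057-r["xyz"][2])/d[2]
        q=w[:2]-[.6215,.088]; print(ce[i],a,w.round(4),"r",np.hypot(*q).round(4),"ang",np.degrees(np.arctan2(q[1],-q[0])).round(2))
E
python3 -m jog '[[0.002,-0.001,0.03,0,0,0,0],[0.004,-0.002,0.06,0,0,0,0],[0.004,-0.002,0.085,0,0,0,0],[0.004,-0.002,0.098,0,0,0,0],[0.004,-0.002,0.102,0,0,0,0],[0.004,-0.002,0.102,0,0,0,0],[0.004,-0.002,0.102,0,0,0,0]]'
```

```text
[200.13265306 210.12244898] 98 [0.5226 0.0317 0.057 ] r 0.1138 ang -29.66
[307.37234043 213.13829787] 94 [0.5261 0.1452 0.057 ] r 0.1112 ang 30.94
[255.56508876 264.98816568] 338 [0.5878 0.0903 0.057 ] r 0.0338 ang 3.86
[162.53 244.51] 100 [ 0.5626 -0.0113  0.057 ] r 0.1154 ang -59.34
[342.26315789 249.67368421] 95 [0.569  0.1854 0.057 ] r 0.1107 ang 61.67
t: 4.25
tool_pos: [0.4763, 0.0885, 0.1288]
eef_rot: [180.0, 0.1, -180.0]
contact_force: [0.2, -0.3, 0.4]
opening: 0.0005
finger_force: 0.0
```

```bash
python3 -m jog '[[0,0.001,0.003,0,0,0,0],[0,0.001,0.006,0,0,0,0],[0,0.001,0.009,0,0,0,0],[0,0.001,0.012,0,0,0,0],[0,0.001,0.0145,0,0,0,0],[0,0.001,0.0145,0,0,0,0],[0,0.001,0.0145,0,0,0,0]]'
```

```text
t: 5.12
tool_pos: [0.4763, 0.0896, 0.1143]
eef_rot: [180.0, 0.1, -180.0]
contact_force: [-1.1, 0.3, 8.3]
opening: 0.0002
finger_force: 4.2
```

```bash
python3 -m jog '[[-0.0003,0.006,0.001,0,0,0,0],[-0.0009,0.0127,0.001,0,0,0,0],[-0.0018,0.019,0.001,0,0,0,0],[-0.003,0.0253,0.001,0,0,0,0],[-0.0045,0.0315,0.001,0,0,0,0],[-0.0061,0.0376,0.001,0,0,0,0],[-0.0082,0.0437,0.001,0,0,0,0],[-0.0103,0.0496,0.001,0,0,0,0],[-0.0103,0.0496,0.001,0,0,0,0]]'
python3 - <<'E'
from station import robot
import numpy as np
for c in ("wrist","side","top"):
    r=robot.read_camera(c)
    print(c,[(np.round(d["at"],4).tolist(),round(d["score"],2)) for d in robot.tip_of("plunger_top",c)[:2]])
E
```

```text
t: 6.25
tool_pos: [0.4873, 0.1398, 0.1137]
eef_rot: [179.9, 0.2, -180.0]
contact_force: [0.6, -0.5, 8.8]
opening: 0.0004
finger_force: 4.5
wrist [([0.4851, 0.1358, 0.1028], 0.74)]
side [([0.4851, 0.1373, 0.1042], 0.57)]
top []
```

```bash
python3 -m jog '[[-0.0026,0.0058,0,0,0,0,0],[-0.0053,0.0116,0,0,0,0,0],[-0.008,0.0166,0,0,0,0,0],[-0.0095,0.0193,0,0,0,0,0],[-0.0109,0.0216,0,0,0,0,0],[-0.0109,0.0216,0,0,0,0,0]]'
cat > k.py <<'E'
from station import robot
import cv2,numpy as np,sys
from scipy.spatial.transform import Rotation as R
r=robot.read_camera("wrist"); f=r["frame"].astype(int);z=r["range_z"]
cv2.imwrite(sys.argv[1],cv2.cvtColor(r["frame"],cv2.COLOR_RGB2BGR))
v,u=np.nonzero((f[...,0]>110)&(f[...,1]<70)&(f[...,2]<70)&(z>0))
p=np.c_[(u-r["cx"])/r["fx"],(v-r["cy"])/r["fy"],np.ones(len(u))]*z[v,u][:,None]
w=R.from_euler("xyz",r["orientation"],degrees=True).apply(p)+r["xyz"]
m=(np.hypot(w[:,0]-.4985,w[:,1]-.16)<.06)&(w[:,2]>.08)
w=w[m]; zt=np.percentile(w[:,2],80); t=w[abs(w[:,2]-zt)<.003]; print("z",zt)
c=(t.min(0)+t.max(0))/2; q=c[:2]-[.6226,.0853]
print(c,"r",np.hypot(*q),"ang",np.degrees(np.arctan2(q[1],-q[0]))-1.8)
E
python3 k.py pics/w2.png
```

```text
t: 7.3
tool_pos: [0.4981, 0.1611, 0.1137]
eef_rot: [180.0, 0.2, -180.0]
contact_force: [-0.0, 1.2, 9.6]
opening: 0.0005
finger_force: 4.4
z 0.10305710510925775
[0.48980791 0.16003526 0.1028209 ] r 0.15237813735337458 ang 27.570766785171102
```

View pics/w2.png

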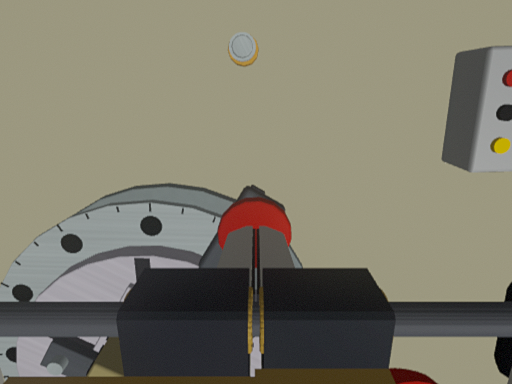

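The knob is still pressed and has turned about 29°. I'll nudge it about 2 mm further, then lift gently.

```bash
python3 -m jog '[[-0.0005,0.0009,0,0,0,0,0],[-0.001,0.0018,0,0,0,0,0],[-0.001,0.0018,-0.002,0,0,0,0],[-0.001,0.0018,-0.004,0,0,0,0],[-0.001,0.0018,-0.006,0,0,0,0],[-0.001,0.0018,-0.006,0,0,0,0]]'
```

```text
t: 8.1
tool_pos: [0.499, 0.1626, 0.1196]
eef_rot: [180.0, 0.2, -180.0]
contact_force: [0.2, -0.6, 6.1]
opening: 0.0004
finger_force: 3.3
```

Still 6 N of contact at about 5 mm depth, so the pin has entered the hole. Next is to lift off and check.

```bash
python3 -m jog '[[0,0,-0.003,0,0,0,0],[0,0,-0.006,0,0,0,0],[0,0,-0.012,0,0,0,0],[0.01,0,-0.04,0,0,0,0],[0.02,0,-0.08,0,0,0,0],[0.03,0,-0.11,0,0,0,0],[0.03,0,-0.11,0,0,0,0],[0.03,0,-0.11,0,0,0,0]]'; python3 k.py pics/w3.png
```

```text
t: 9.1
tool_pos: [0.4672, 0.1623, 0.2269]
eef_rot: [-180.0, -0.1, -180.0]
contact_force: [0.2, -0.1, -0.1]
opening: 0.0003
finger_force: 0.0
z 0.1149128845270306
[0.49116475 0.16117951 0.11440414] r 0.1517660169897272 ang 28.19847301953483
```

View pics/w3.png

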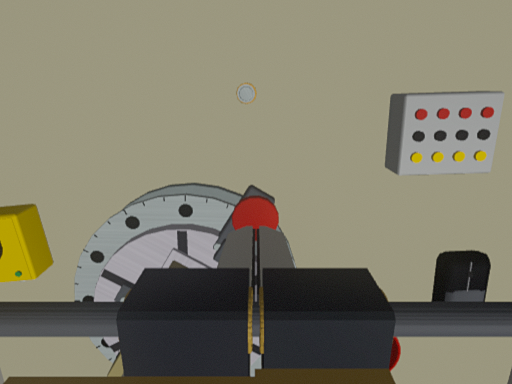

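The knob is fully up (z about 0.115) at px (255,215), with one hole visible to its left at each step, so it is locked at 30°. On to the key.

```bash
python3 -m jog '[[0.003,-0.052,0,0,0,0,0],[0.006,-0.104,0,0,0,0,0],[0.009,-0.156,0,0,0,0,0],[0.012,-0.208,0,0,0,0,0],[0.015,-0.26,0,0,0,0,0],[0.018,-0.312,0,0,0,0,0],[0.021,-0.364,0,0,0,0,0],[0.024,-0.416,0,0,0,0,0],[0.027,-0.468,0,0,0,0,0],[0.03,-0.518,0,0,0,0,0]]'
python3 -m jog '[[0,0,0.04,0,0,0,0],[0,0,0.04,0,0,0,0],[0,0,0.04,0,0,0,0]]'
python3 - <<'E'
from station import robot
import cv2,numpy as np
from scipy.spatial.transform import Rotation as R
for c in ("wrist","top","side"):
    r=robot.read_camera(c)
    if c=="wrist": cv2.imwrite("pics/w4.png",cv2.cvtColor(r["frame"],cv2.COLOR_RGB2BGR))
    f=r["frame"].astype(int);z=r["range_z"]
    print(c,[(np.round(d["at"],4).tolist(),round(d["score"],2)) for d in robot.tip_of("key_top",c)[:4]])
    v,u=np.nonzero((f[...,1]>f[...,0]*1.6)&(f[...,1]>f[...,2]*1.4)&(f[...,1]>60)&(z>0))
    p=np.c_[(u-r["cx"])/r["fx"],(v-r["cy"])/r["fy"],np.ones(len(u))]*z[v,u][:,None]
    w=R.from_euler("xyz",r["orientation"],degrees=True).apply(p)+r["xyz"]
    m=(abs(w[:,2]-.058)<.006)&(np.hypot(w[:,0]-.437,w[:,1]+.356)<.035)
    if m.any(): print(m.sum(),w[m].min(0),w[m].max(0),w[m].mean(0))
E
```

```text
t: 10.4
tool_pos: [0.4368, -0.3569, 0.2259]
eef_rot: [179.9, -0.1, 180.0]
contact_force: [0.2, 0.8, 0.6]
opening: 0.0001
finger_force: 0.0
t: 10.78
tool_pos: [0.4377, -0.355, 0.1879]
eef_rot: [179.9, -0.1, -180.0]
contact_force: [0.7, -0.6, 1.6]
opening: 0.0004
finger_force: 0.0
wrist [([0.4346, -0.35, 0.061], 0.83), ([0.5557, -0.1525, 0.0644], 0.6), ([0.4855, -0.5337, 0.0616], 0.56)]
1046 [ 0.41724529 -0.3731763   0.05230142] [ 0.45667832 -0.33810274  0.0639973 ] [ 0.43460086 -0.35568226  0.06265146]
top [([0.4387, -0.3579, 0.0638], 0.64), ([0.5591, -0.156, 0.0652], 0.61)]
39 [ 0.42002419 -0.37194117  0.05638156] [ 0.44319094 -0.33921265  0.06379346] [ 0.43369552 -0.35395733  0.06142643]
side [([0.4875, -0.5272, 0.0633], 0.63), ([0.253, -0.3109, 0.0652], 0.49), ([0.7106, -0.3093, 0.0011], 0.48), ([0.5589, -0.1535, 0.061], 0.41)]
116 [ 0.41700265 -0.37322878  0.05705564] [ 0.45038308 -0.34205528  0.06398803] [ 0.4332128  -0.35767856  0.06160531]
```

View pics/w4.png

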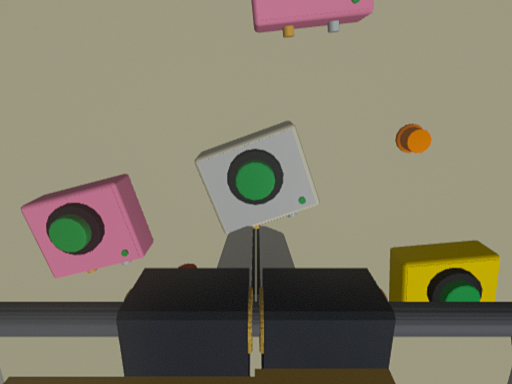

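The key on the cream box is centred at px (255,180), directly under the tool. Descend and press, watching the force.

```bash
python3 -m jog '[[0.002,-0.001,0.04,0,0,0,0],[0.002,-0.001,0.08,0,0,0,0],[0.002,-0.001,0.1,0,0,0,0],[0.002,-0.001,0.108,0,0,0,0],[0.002,-0.001,0.11,0,0,0,0],[0.002,-0.001,0.112,0,0,0,0],[0.002,-0.001,0.114,0,0,0,0],[0.002,-0.001,0.115,0,0,0,0],[0.002,-0.001,0.116,0,0,0,0],[0.002,-0.001,0.116,0,0,0,0]]'
```

```text
t: 12.32
tool_pos: [0.436, -0.3568, 0.0725]
eef_rot: [-180.0, 0.0, -180.0]
contact_force: [0.4, -0.1, 1.4]
opening: 0.0003
finger_force: 0.9
```

```bash
python3 -m jog '[[0,0,0.001,0,0,0,0],[0,0,0.002,0,0,0,0],[0,0,0.003,0,0,0,0],[0,0,0.004,0,0,0,0],[0,0,0.004,0,0,0,0]]'; python3 -m jog '[[0,0,0.001,0,0,0,0],[0,0,0.0015,0,0,0,0],[0,0,0.0015,0,0,0,0]]'
```

```text
t: 12.95
tool_pos: [0.436, -0.3568, 0.0684]
eef_rot: [-180.0, 0.0, -180.0]
contact_force: [-0.0, -0.3, 4.7]
opening: 0.0006
finger_force: 2.1
t: 13.32
tool_pos: [0.436, -0.3568, 0.0672]
eef_rot: [-180.0, 0.0, -180.0]
contact_force: [-0.3, 1.4, 7.8]
opening: 0.0005
finger_force: 4.1
```

```bash
python3 -m jog '[[0,0,0.0005,0,0,0,0],[0,0,0.001,0,0,0,0],[0,0,0.001,0,0,0,0]]'
```

```text
t: 13.7
tool_pos: [0.4361, -0.3568, 0.0671]
eef_rot: [-180.0, 0.0, -180.0]
contact_force: [-3.0, 4.0, 15.1]
opening: 0.0002
finger_force: 7.7
```

The tool has hit the stop: force rises to 15 N with no further travel. Release and clear.

```bash
python3 -m jog '[[0,0,-0.004,0,0,0,0],[0,0,-0.01,0,0,0,0],[0,0,-0.03,0,0,0,0],[0,0,-0.08,0,0,0,0],[0.0,0,-0.14,0,0,0,0],[0.03,-0.03,-0.18,0,0,0,0],[0.03,-0.03,-0.18,0,0,0,0],[0.03,-0.03,-0.18,0,0,0,0]]'
python3 - <<'E'
from station import robot
import cv2,numpy as np
a=robot.read_camera("top")["frame"][100:300,120:420]; s=robot.read_camera("side")
print([(np.round(d["at"],4).tolist(),round(d["score"],2)) for l in ("plunger_top","key_top") for d in robot.tip_of(l,"side")[:4]])
cv2.imwrite("pics/end.png",cv2.cvtColor(cv2.resize(a,None,fx=2.5,fy=2.5),cv2.COLOR_RGB2BGR))
E
```

```text
t: 14.7
tool_pos: [0.4056, -0.3862, 0.2454]
eef_rot: [180.0, -0.0, 180.0]
contact_force: [0.5, 1.1, -0.5]
opening: 0.0004
finger_force: 0.0
[([0.5001, 0.1599, 0.1126], 0.63), ([0.2566, -0.3124, 0.0654], 0.65), ([0.4864, -0.5268, 0.0629], 0.59), ([0.4369, -0.3536, 0.0631], 0.54), ([0.5582, -0.1504, 0.0659], 0.44)]
```

View pics/end.png

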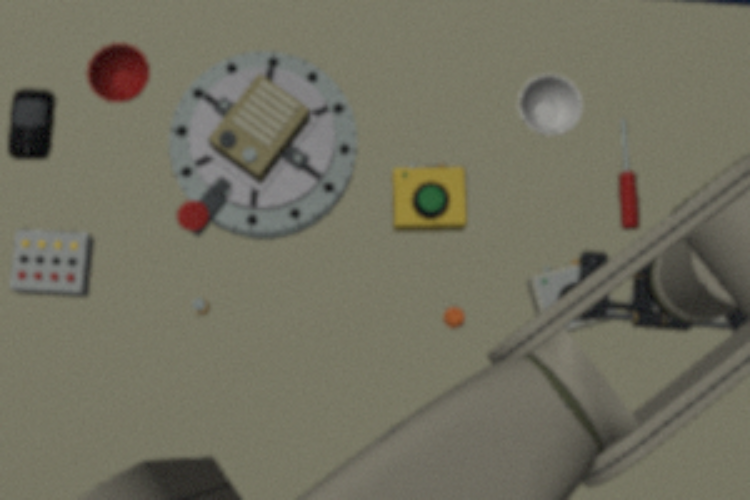

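The picture shows the knob at px (193,215), turned clockwise by one hole, and the loose items where they were. The key is back up and the arm is clear.

```bash
python3 -c "
from station import robot
print(robot.hand_in())"
```

```text
the job is handed in; nothing more can be done
None
```

The turntable is locked one hole (30°) clockwise with the plunger back up, the green key was then pressed to its stop and released, and the job was handed in at about 15 s with the arm clear; the judge's verdict was not shown.

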